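# Clamp an offcut in the crank-driven bench vice

## Task

Fit the loose crank onto the upright square shaft of the blue vice so that it sits fully home, then wind it clockwise by its black knob, full circle after full circle, until the jaws grip the wooden offcut firmly. Go gently: do not press hard on the shaft, wrench the crank sideways or crush the wood, leave the crank sitting on the shaft, and do not disturb the other things on the bench.

Things in the scene. Friction and masses are not known exactly. Their poses are not given: they have to be found in the camera images.
- vice: Blue vice fixed to the bench (place and yaw differ each time), 94 x 262 mm, jaws 50 mm high. Origin on the bench under its drive shaft; its y axis runs from the shaft towards the jaws. The gear housing (74 x 74 mm, 50 mm high) stands at the origin, the fixed jaw's face is at y = 169 mm, the bed under the offcut is 20 mm high.
- shaft_seat (a point): Point on the shaft's axis, on top of the round dark boss (38 mm wide, 58 mm above the bench) where the crank's underside comes to rest. Its axes are the vice's, not the shaft's: the shaft may stand at any angle, which is not reported. Look, or feel for it: rest the crank lightly on it and turn (at most a quarter turn) until it drops; 5 to 10 N is enough.
- shaft_top (a point): Centre of the top of the upright steel drive shaft, 18 mm above the seat. The shaft is 14 mm square; its top 4 mm taper to 9 mm. It turns stiffly (0.2 N m either way), so a light touch does not turn it. Clockwise from above closes the jaw, 20 mm a turn. The screw holds by itself when the crank is let go.
- jaw: Moving jaw of the vice, between gear housing and offcut. Its origin equals the vice's when fully back; its steel face, on a black rubber cushion that yields 1 mm for 25 N, is 75 mm from this origin along y. It starts 0 to 12 mm forward and needs 1.6 to 2.2 full turns to press the offcut against the fixed jaw.
- block: Dark brown wooden offcut lying loose on the vice's bed between the jaws, 50 x 105 x 22 mm, its 50 mm (own x) across the gap. Origin at the centre of its underside. Winding takes about 3 N at the knob while free; when the jaws grip, the effort climbs quickly. 3 N more means a firm grip of about 60 N; 6 N more is too much.
- crank: Loose dark steel crank lying flat on the bench, 0.34 kg. Origin at the centre of the hub's underside. Hub 30 x 30 mm, 30 mm high; square socket in its underside, 16 mm wide, 22 mm deep, sides parallel to the crank's x and y. Arm along +x, 18 mm wide, 10 mm thick, flush with the underside. Hold the hub by its sides (across y) to fit it.
- knob_mid (a point): Middle of the crank's black knob: 65 mm along the crank's x from the hub's axis, 38 mm above the underside. The knob is upright, round, 24 mm wide, from 11 to 62 mm above the underside, and spins freely on the arm, so a gripper that holds it need not turn. Stopped in mid-wind, it pushes back with almost nothing while free, and with about 1 N for each 20 N of grip.
- tape_measure: Bystander: yellow tape measure standing on the bench, 36 x 79 x 64 mm. Leave it where it is.
- marker: Bystander: black and blue marker lying on the bench, 128 mm long, 18 mm thick. Leave it where it is.
- pencil: Bystander: red carpenter pencil lying on the bench, 168 mm long, 8 mm thick. Leave it where it is.

How it is judged (in metres and radians):
On the way, in this order (a step that is already met when the one before it is completed fails the run):
1. the crank sits fully home on the square shaft (horizontal distance between crank and shaft_seat below 0.004 m and z of crank in the frame of shaft_seat below 0.004 m and angle between crank's own z axis and vertical below 0.12 rad), for 0.2 s.
2. with the crank on the shaft, the jaw has been wound well forward (y of jaw in the frame of vice above 0.03 m and horizontal distance between crank and shaft_seat below 0.004 m and z of crank in the frame of shaft_seat below 0.008 m), for 0.1 s.
At the end, for the whole second after the job is handed in: The offcut lies on the bed (within 6 mm) against the fixed jaw, pressed by the moving jaw with more than 15 N; the crank sits fully home on the shaft (within 4 mm of the axis, 5 mm of the boss, upright within 0.12 rad), let go and at rest (contact force between jaw and block above 15 N and y of block in the frame of vice above 0.139 m and z of block in the frame of vice below 0.026 m and y of jaw in the frame of vice above 0.038 m and horizontal distance between crank and shaft_seat below 0.004 m and z of crank in the frame of shaft_seat below 0.005 m and angle between crank's own z axis and vertical below 0.12 rad and linear speed of crank below 0.02 m/s); the robot touches nothing.
It fails at once if the crank was pressed or wrenched against the vice with more than 200 N (all contact points added up) (contact force between crank and vice above 200 N).
It fails at once if the offcut was crushed: more than 150 N from the jaw (contact force between jaw and block above 150 N).
It fails at once if the tape measure was moved by more than 30 mm (distance of tape_measure from where it was at the start of the episode above 0.03 m).
It fails at once if the marker was moved by more than 30 mm (distance of marker from where it was at the start of the episode above 0.03 m).
It fails at once if the pencil was moved by more than 30 mm (distance of pencil from where it was at the start of the episode above 0.03 m).
It also fails if it takes over 72 s, if anything falls off the work surface, if the arm or the gripper's body presses on something with over 40 N, if the wrist force passes 120 N, or if a joint passes its speed limit or range.

## Robot

A 6-joint arm with a two-finger parallel gripper is mounted at the origin on a cart in front of the work surface, level with it; the furniture and walls round the work are solid. World frame = base frame: x ahead of the robot, y to its left, z up, the work surface at z = 0. Lengths are in mm, angles in rad, forces in N, time in s.
With the tool pointing down it reaches from about 325 to 1000 mm from the base axis. Payload 5.1 kg.
Tool frame: the origin (TCP) lies midway between the tips of the shut fingers; the grasp point (between the pads) lies 19 mm behind it; z points along the fingers, y is the line along which they close (so a half turn about z gives the same grasp; the last joint's range is limited). The gripper opens to 85 mm and grips with 20 to 120 N. Pads are 22 mm wide; open, the fingers measure 114 mm over their backs; the gripper's body (76 mm by 85 mm) begins 54 mm behind the grasp point. The pads swing forward as they close: fully open they stand 13 mm farther back than shut.
Start: joints at [-1.294, 0.124, 1.65, -0, 1.367, -0.083], TCP at [228.824, -608.378, 231.322] pointing down, gripper open.
Joint ranges: [-2.61, 2.61], [-1.02, 2.33], [0.03, 2.71], [-1.35, 4.49], [0.32, 2.68], [-2.91, 2.91]. Speed limits (rad/s): [2.57, 2.57, 3.14, 3.14, 3.14, 3.14].

## Interface

Orientations are given as a unit quaternion [w, x, y, z].
In Python, from workcell import monitor, optics, ticket gives the robot as it stands.
- The arm moves only by the tool apply_moves, never from a script. Its argument "moves" is a list of rows, each an object with "offset": the shift along the tool's x, y, z in mm, a list of three; "yaw": the turn about the tool's z in rad; "fingers": the gripper command: -1 is shut, 1 is fully open, values between are in proportion. A call has 1 to 20 rows; each row is the pose to reach, as a shift and turn from the pose commanded when the call began, along the tool's axes at that moment; what a row does not reach only later rows make up. A row lasts 1/12 s, in which the tool goes at most 41.7 mm and 7.16 degrees, less where a joint would pass 70% of its speed; a pose out of reach is approached as far as the arm can. A call with a gripper value outside its range is refused whole. The fingers move at their own pace and stop on an object; "force" is the grip in N (left out, the last holds). Time passes only in rows, so rows that repeat a pose let the fingers close. It gives the time, the measured TCP pose, the force, the opening and the grip force at its end, in the units of the state.
- monitor.observe(): the state, without advancing time (a new reading comes with each control period).
- optics.snapshot(name): name is "scene" or "top" or "wrist"; returns a dict with "image" (420x560x3 uint8, red, green, blue), "depth" (420x560 float32, mm along the optical axis (not along the pixel's ray), 0 where there is no reading), "fx", "fy", "cx", "cy" (pixels), "D" ([k1, k2, p1, p2, k3] as OpenCV has them; the pictures are not rectified), "world_to_cam" (4x4, takes a point from world to camera coordinates). Camera axes: x right, y down, z forward; pixel columns grow to the right and rows downward; lengths in mm; the calibration is good to about 2 mm. A picture is of the moment at which its call begins.
- ticket.hand_in(): hands the job in; it is judged then, once.
The state is a dict: "time_s": time; "qpos": joint angles; "dq": joint speeds; "effort": joint torques, N m; "position": TCP position; "tcp_rot": TCP orientation; "contact_force": force on the tool from outside, world axes, zero at the start; "wrist_torque": the same for the moment, N m; "grip_width": opening from 0.0 (shut) to 1.0 (fully open); "finger_force": force on a finger pad.
Only numpy, scipy, OpenCV 4.12 (cv2) and the standard library are available. Lean on these libraries where they do the work, as an engineer would, in place of code of your own. Each camera call takes 0.05 s, during which the arm holds its last target. There are 200 camera calls.

## Working session

There is one attempt and no reset: what is moved stays moved. The work goes in short steps, Python scripts to look and compute and a tool call to move; the robot and the scene stay as the last step left them, time stands still between calls to the robot, and variables do not carry over. Pictures are saved under pics/ and viewed, at most 10 in all, crops included, and the job is handed in when it is done.

Besides the shell and the picture viewer there is one more tool, called in YAML: its name, and indented under it one key for each argument. apply_moves: Moves the arm, as the interface text tells. Its arguments: {"type":"object","properties":{"moves":{"type":"array","items":{"type":"object","properties":{"offset":{"type":"array","items":{"type":"number"}},"yaw":{"type":"number"},"fingers":{"type":"number"}}}},"force":{"type":"number"}},"required":["moves"]}

```bash
mkdir -p pics; ls; cat > h.py <<'E'
import numpy as np, cv2
from workcell import monitor, optics, ticket
def snap(n):
    s=optics.snapshot(n); np.savez('pics/'+n+'.npz',**s); return s
def load(n): return dict(np.load('pics/'+n+'.npz'))
def save(img,f,box=None,k=1):
    if box: img=img[box[1]:box[3],box[0]:box[2]]
    cv2.imwrite('pics/'+f,cv2.resize(img[:,:,::-1],None,fx=k,fy=k,interpolation=cv2.INTER_CUBIC))
def ray(s,u,v):
    K=np.array([[s['fx'],0,s['cx']],[0,s['fy'],s['cy']],[0,0,1]],float)
    x,y=cv2.undistortPoints(np.array([[[u,v]]],float),K,np.array(s['D'],float))[0,0]
    T=np.linalg.inv(s['world_to_cam']); return T[:3,3],T[:3,:3]@np.array([x,y,1.])
def atz(s,u,v,z):
    o,d=ray(s,u,v); return o+d*(z-o[2])/d[2]
def dep(s,u,v):
    o,d=ray(s,u,v); return o+d*float(s['depth'][int(round(v)),int(round(u))])
def pix(s,p):
    T=s['world_to_cam'];K=np.array([[s['fx'],0,s['cx']],[0,s['fy'],s['cy']],[0,0,1]],float)
    return cv2.projectPoints(np.array([p],float),cv2.Rodrigues(T[:3,:3])[0],T[:3,3],K,np.array(s['D'],float))[0][0,0]
E
python3 - <<'E'
from h import *
print(monitor.observe())
a=snap('top');b=snap('scene')
save(a['image'],'top0.png',k=1.4);save(b['image'],'sc0.png',k=1.4)
E
```

```text
pics
{'time_s': 0.0, 'qpos': array([-1.29363095e+00,  1.24520058e-01,  1.65167694e+00,  3.24488635e-05,
        1.36746904e+00, -8.26292133e-02]), 'dq': array([-1.90147112e-03,  9.60979012e-04, -5.67271491e-05,  5.14936869e-04,
       -1.26297025e-03,  8.06982941e-04]), 'effort': array([-8.25398911e-04, -4.23611712e+01, -3.65451586e+01, -2.13965779e-05,
        6.96665156e-03,  7.03596328e-06]), 'position': array([ 228.65098754, -607.81188395,  230.04158589]), 'tcp_rot': array([-1.03333671e-03,  9.83862135e-01,  1.78925190e-01, -8.48666063e-05]), 'contact_force': array([-0.10573017, -0.01234722,  0.20761846]), 'wrist_torque': array([ 0.00279372, -0.00899082, -0.0434296 ]), 'finger_force': 0.0, 'grip_width': 1.0005829432432853}
```

View pics/top0.png

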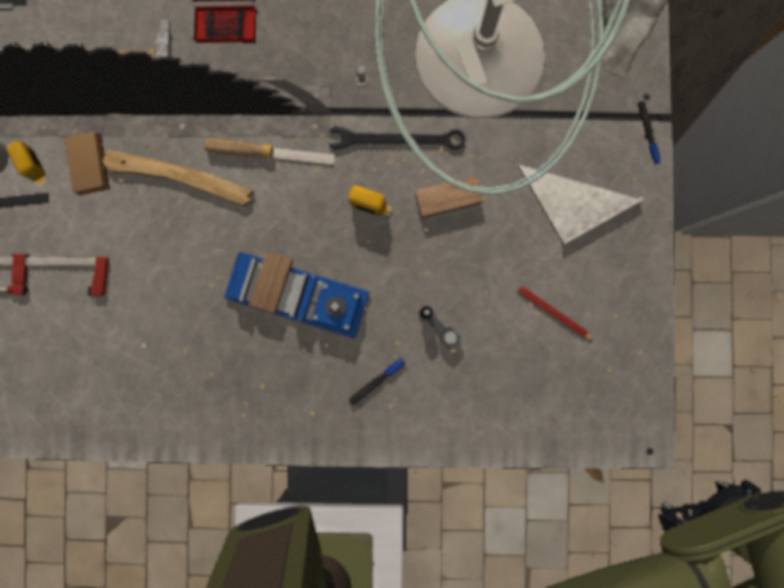

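View pics/sc0.png

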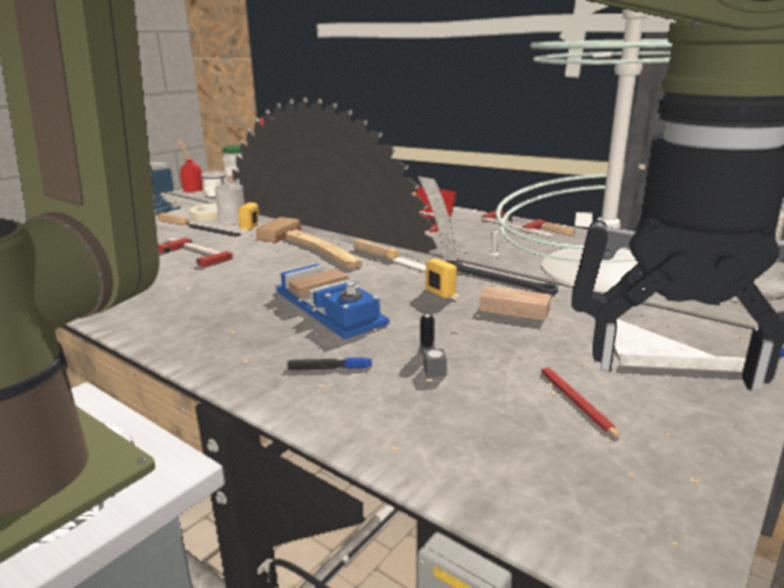

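The top view shows the vice, with its shaft at about (336,307) and the jaws to the left. The crank has its knob at (427,313) and hub at (451,338). The marker is just below the vice at (377,382), and the pencil is to the right. I'll enlarge a crop.

```bash
python3 - <<'E'
from h import *
a=load('top')
save(a['image'],'top1.png',(150,170,350,300),4)
for n,(u,v),z in [('shaft',(336,307),76),('hub',(451,338),30),('knob',(427,313),62),('fixedend',(236,280),50)]:
    print(n,atz(a,u/1.4,v/1.4,z).round(1),dep(a,u/1.4,v/1.4).round(1))
E
```

```text
shaft [527.2 -33.9  76. ] [527.3 -33.9  75.2]
hub [ 473.8 -244.2   30. ] [ 473.8 -244.1   31.1]
knob [ 518.8 -197.9   62. ] [ 518.8 -197.9   60.5]
fixedend [575.8 153.9  50. ] [576.3 155.5  43.3]
```

View pics/top1.png

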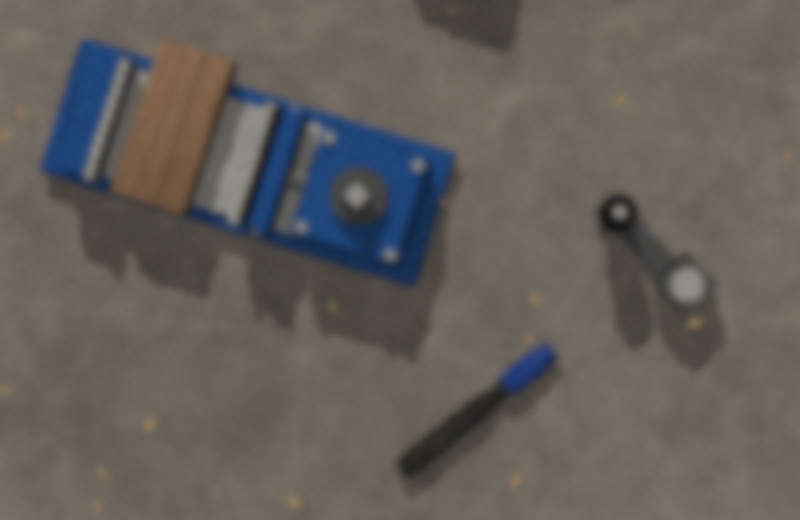

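```bash
cat >> h.py <<'E'
from scipy.spatial.transform import Rotation as R
def st():
    o=monitor.observe(); q=o['tcp_rot']; return o,R.from_quat([q[1],q[2],q[3],q[0]]).as_matrix()
def to(p,yaw=None):
    o,M=st(); off=M.T@(np.array(p)-o['position']); y=np.arctan2(M[1,0],M[0,0])
    print('t',o['time_s'],'pos',o['position'].round(1),'yaw',y.round(3),'F',o['contact_force'].round(1),'w',round(o['grip_width'],3))
    print('off',off.round(1),'dyaw',None if yaw is None else round(-((yaw-y+np.pi)%(2*np.pi)-np.pi),3))
E
python3 - <<'E'
from h import *
a=load('top')
P=[atz(a,150+(u+.5)/4-.5,170+(v+.5)/4-.5,z) for u,v,z in [(358,195,76),(686,285,30),(619,213,62)]]
print(np.round(P,1)); d=P[2]-P[1]; print(np.hypot(*d[:2]),np.arctan2(d[1],d[0]))
to([P[1][0],P[1][1],160],np.arctan2(d[1],d[0]))
E
```

```text
[[ 529.5  -31.7   76. ]
 [ 475.2 -241.5   30. ]
 [ 520.5 -196.3   62. ]]
64.04725987757178 0.7850092698914516
t 0.1 pos [ 228.7 -607.9  230.2] yaw 0.36 F [ 0.7 -0.3 -0.1] w 0.999
off [ 359.7 -255.9   70.7] dyaw -0.425
```

apply_moves:
  moves:
    - {"offset":[360,-256,71],"yaw":-0.425,"fingers":1}
    - {"offset":[360,-256,71],"yaw":-0.425,"fingers":1}
    - {"offset":[360,-256,71],"yaw":-0.425,"fingers":1}
    - {"offset":[360,-256,71],"yaw":-0.425,"fingers":1}
    - {"offset":[360,-256,71],"yaw":-0.425,"fingers":1}
    - {"offset":[360,-256,71],"yaw":-0.425,"fingers":1}
    - {"offset":[360,-256,71],"yaw":-0.425,"fingers":1}
    - {"offset":[360,-256,71],"yaw":-0.425,"fingers":1}
    - {"offset":[360,-256,71],"yaw":-0.425,"fingers":1}
    - {"offset":[360,-256,71],"yaw":-0.425,"fingers":1}
    - {"offset":[360,-256,71],"yaw":-0.425,"fingers":1}
    - {"offset":[360,-256,71],"yaw":-0.425,"fingers":1}
    - {"offset":[360,-256,71],"yaw":-0.425,"fingers":1}
    - {"offset":[360,-256,71],"yaw":-0.425,"fingers":1}
    - {"offset":[360,-256,71],"yaw":-0.425,"fingers":1}

```text
time_s: 1.35
position: [475.3, -242.8, 160.4]
tcp_rot: [0.0, 0.924, 0.382, -0.0]
contact_force: [-0.5, -0.7, 0.6]
grip_width: 0.998
finger_force: 0.0
```

```bash
python3 - <<'E'
from h import *
w=snap('wrist'); save(w['image'],'w0.png',k=1.4)
T=np.linalg.inv(w['world_to_cam']);print(T.round(2))
print(pix(w,[475,-241,30])*1.4,pix(w,[520,-196,62])*1.4)
to([475.2,-241.5,60],.785)
E
```

```text
[[ 7.1000e-01 -6.8000e-01 -2.0000e-01  5.2719e+02]
 [-7.1000e-01 -6.8000e-01 -2.0000e-01 -1.9048e+02]
 [-0.0000e+00  2.9000e-01 -9.6000e-01  3.0418e+02]
 [ 0.0000e+00  0.0000e+00  0.0000e+00  1.0000e+00]]
[388.80599502 277.53417119] [388.31081371 176.48798688]
t 1.4 pos [ 475.2 -243.1  160.5] yaw 0.783 F [-0.2  0.7  1.5] w 0.997
off [  1.1  -1.1 100.5] dyaw -0.002
```

View pics/w0.png

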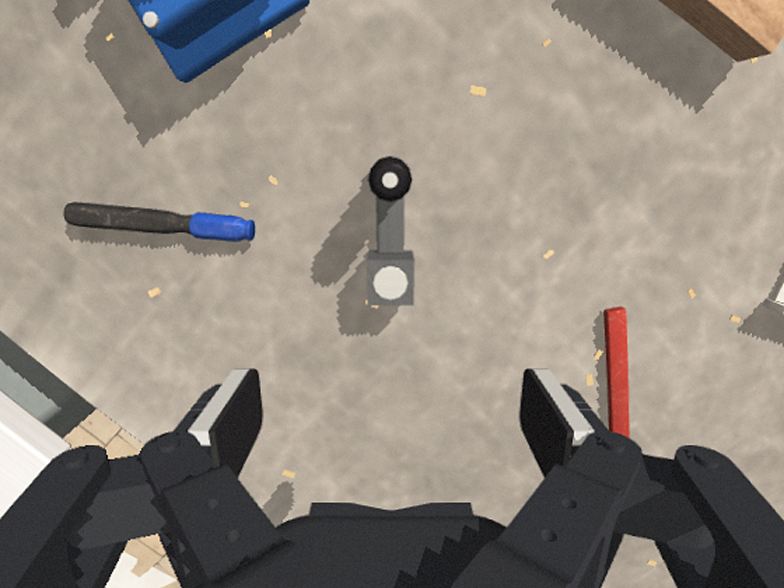

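The wrist view shows the hub top centre at (390.5,282) and the knob top at (390,180). The marker and pencil are clear of the fingers, with the pencil at about (617,370), to the right.

```bash
python3 - <<'E'
from h import *
w=load('wrist')
H=atz(w,390.5/1.4,282/1.4,30);K=atz(w,390/1.4,180/1.4,62);d=K-H
print(H,K,np.hypot(*d[:2]),np.arctan2(d[1],d[0]),dep(w,279,201))
P=np.array([atz(w,617/1.4,v/1.4,8) for v in (310,430)]);print(P)
to([H[0],H[1],3],np.arctan2(d[1],d[0]))
E
```

```text
[ 473.6771669  -243.83947036   30.        ] [ 519.3451787  -197.91150211   62.        ] 64.76839946593306 0.7882362328359157 [ 474.14601464 -243.46151607   30.73893545]
[[ 568.95741014 -377.08799045    8.        ]
 [ 509.75963226 -458.71853481    8.        ]]
t 1.4 pos [ 475.2 -243.1  160.5] yaw 0.783 F [-0.2  0.7  1.5] w 0.997
off [ -1.6  -0.6 157.5] dyaw -0.005
```

apply_moves:
  moves:
    - {"offset":[-1.5,-0.5,40],"yaw":-0.005,"fingers":0.6}
    - {"offset":[-1.5,-0.5,80],"yaw":-0.005,"fingers":0.4}
    - {"offset":[-1.5,-0.5,115],"yaw":-0.005,"fingers":0.3}
    - {"offset":[-1.5,-0.5,140],"yaw":-0.005,"fingers":0.3}
    - {"offset":[-1.5,-0.5,152],"yaw":-0.005,"fingers":0.3}
    - {"offset":[-1.5,-0.5,157],"yaw":-0.005,"fingers":0.3}
    - {"offset":[-1.5,-0.5,157],"yaw":-0.005,"fingers":0.1}
    - {"offset":[-1.5,-0.5,157],"yaw":-0.005,"fingers":-1}
    - {"offset":[-1.5,-0.5,157],"yaw":-0.005,"fingers":-1}
    - {"offset":[-1.5,-0.5,157],"yaw":-0.005,"fingers":-1}
    - {"offset":[-1.5,-0.5,157],"yaw":-0.005,"fingers":-1}
  force: 60

```text
time_s: 2.32
position: [475.8, -244.0, 5.7]
tcp_rot: [0.002, 0.923, 0.385, 0.001]
contact_force: [-0.8, -1.2, 5.8]
grip_width: 0.342
finger_force: 61.3
```

```bash
python3 - <<'E'
from h import *
print(monitor.observe())
E
```

```text
{'time_s': 2.3167, 'qpos': array([-5.73999615e-01,  1.25387004e-01,  2.06569638e+00, -4.57347359e-04,
        9.46176380e-01,  2.07232415e-01]), 'dq': array([ 8.68947878e-04, -1.01126240e-03,  2.61151096e-03, -2.12629944e-03,
        2.69803679e-03,  1.81806463e-05]), 'effort': array([  0.83446026, -32.12864041, -26.76750541,   0.28221499,
        -0.16013134,  -0.0423443 ]), 'position': array([ 475.79785832, -243.95534605,    5.67371599]), 'tcp_rot': array([0.00189079, 0.92302691, 0.38472926, 0.00107374]), 'contact_force': array([-0.80444039, -1.21678451,  5.79200755]), 'wrist_torque': array([-0.16335069,  0.22799544, -0.04323357]), 'finger_force': 61.29310337360948, 'grip_width': 0.3418057466803197}
```

```bash
python3 - <<'E'
from h import *
to([416,-74,175],.788)
E
```

```text
t 2.3167 pos [ 475.8 -244.     5.7] yaw 0.79 F [-0.8 -1.2  5.8] w 0.342
off [  78.7 -161.4 -170. ] dyaw 0.002
```

apply_moves:
  moves:
    - {"offset":[0,0,-15],"yaw":0,"fingers":-1}
    - {"offset":[0,0,-45],"yaw":0,"fingers":-1}
    - {"offset":[0,0,-85],"yaw":0,"fingers":-1}
    - {"offset":[10,-20,-115],"yaw":0,"fingers":-1}
    - {"offset":[25,-50,-140],"yaw":0,"fingers":-1}
    - {"offset":[40,-82,-160],"yaw":0,"fingers":-1}
    - {"offset":[55,-114,-170],"yaw":0,"fingers":-1}
    - {"offset":[68,-140,-170],"yaw":0,"fingers":-1}
    - {"offset":[76,-156,-170],"yaw":0,"fingers":-1}
    - {"offset":[79,-161,-170],"yaw":0,"fingers":-1}
    - {"offset":[79,-161,-170],"yaw":0,"fingers":-1}
    - {"offset":[79,-161,-170],"yaw":0,"fingers":-1}

```text
time_s: 3.32
position: [415.4, -73.4, 173.1]
tcp_rot: [0.0, 0.923, 0.385, -0.0]
contact_force: [-0.5, 0.8, -2.7]
grip_width: 0.342
finger_force: 60.4
```

```bash
python3 - <<'E'
from h import *
w=snap('wrist'); print(pix(w,[529,-32,76]))
to([416,-74,175],.788)
save(w['image'],'w1.png',k=1.4)
E
```

```text
[352.86764004  61.8345436 ]
t 3.3667 pos [415.6 -73.8 173.1] yaw 0.79 F [-0.2 -0.3 -2.6] w 0.339
off [ 0.1  0.4 -1.9] dyaw 0.002
```

View pics/w1.png

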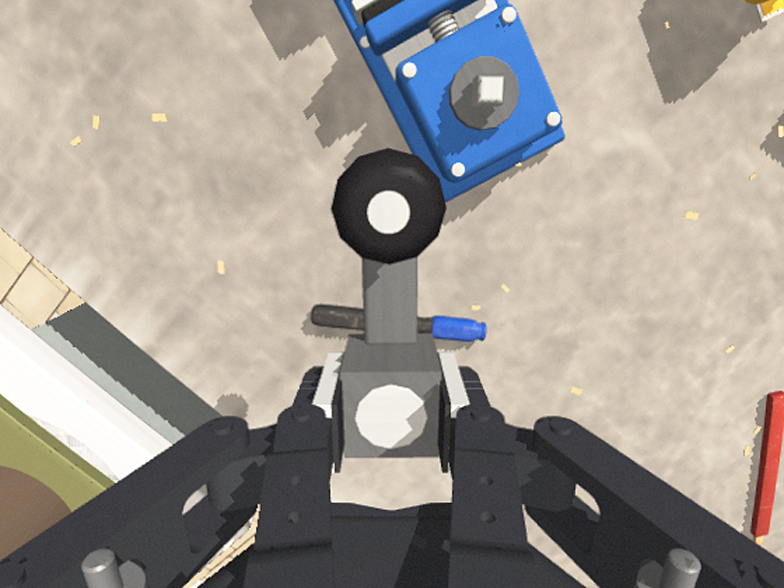

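The crank is held square, with the hub top at (391,416) and the knob at (389,212). The shaft top is at about (491,89) and looks almost aligned with the crank. I'll enlarge it.

```bash
python3 - <<'E'
from h import *
w=load('wrist')
save(w['image'],'w1s.png',(315,30,385,100),8)
E
```

```text
(no output)
```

View pics/w1s.png

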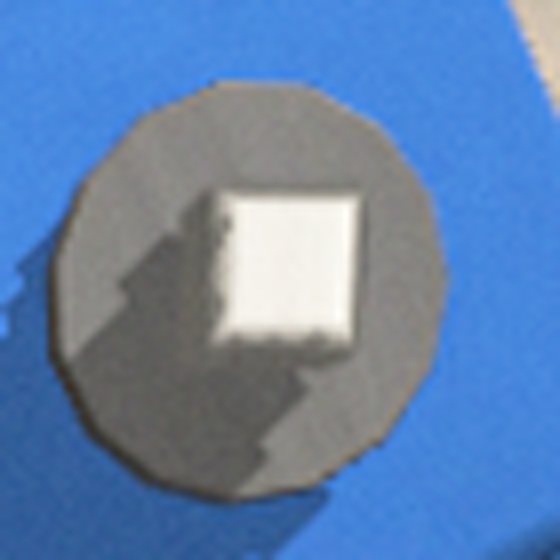

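Shaft square corners in the crop are TL (222,195), TR (358,195), BR (352,342) and BL (215,342). The boss circle spans (52–445, 82–500).

```bash
python3 - <<'E'
from h import *
w=load('wrist')
c=lambda u,v:(315+(u+.5)/8-.5,30+(v+.5)/8-.5)
P=np.array([atz(w,*c(u,v),74) for u,v in [(222,195),(358,195),(352,342),(215,342)]])
print(P.round(1),P.mean(0).round(1))
for i in range(4):
    d=P[(i+1)%4]-P[i]; print(np.hypot(*d[:2]).round(1),(np.degrees(np.arctan2(d[1],d[0]))%90).round(1))
B=np.array([atz(w,*c(u,v),58) for u,v in [(52,290),(445,270),(250,82),(250,497)]]);print(B.round(1),((B[0,:2]+B[1,:2])/2).round(1),((B[2,:2]+B[3,:2])/2).round(1))
u,v=c(285,265);print(dep(w,u,v),w['fx'])
# crank in hand
o,M=st();zb=o['position'][2]-5
H=atz(w,391/1.4,416/1.4,zb+31);K=atz(w,389/1.4,212/1.4,zb+63)
for X in (H,K):print(X.round(1),(M.T@(X-o['position'])).round(1))
print(dep(w,391/1.4,416/1.4),dep(w,389/1.4,212/1.4),[ (M.T@(dep(w,u/1.4,v/1.4)-o['position'])).round(1) for u,v in((391,416),(389,212))])
d=K-H;print(np.degrees(np.arctan2(d[1],d[0])),np.hypot(*d[:2]))
E
```

```text
[[527.6 -23.   74. ]
 [536.3 -31.3  74. ]
 [527.8 -40.2  74. ]
 [518.9 -31.7  74. ]] [527.7 -31.5  74. ]
12.1 46.1
12.3 46.1
12.3 46.0
12.3 45.0
[[514.4 -18.1  58. ]
 [542.5 -42.8  58. ]
 [540.2 -17.6  58. ]
 [515.3 -45.2  58. ]] [528.4 -30.5] [527.7 -31.4]
[526.82969242 -31.03212167  77.70310282] 318.79478044442396
[414.8 -73.7 199.1] [ -0.5  -0.6 -26. ]
[459.9 -27.4 231.1] [ 64.1  -1.2 -58. ]
[415.09581492 -73.39712571 199.81337309] [459.87401087 -27.48444068 230.55051156] [array([ -0.1,  -0.7, -26.7]), array([ 64. ,  -1.2, -57.4])]
45.71283925098939 64.62576774705342
```

apply_moves:
  moves:
    - {"offset":[35,16,0],"yaw":0,"fingers":-1}
    - {"offset":[70,32,20],"yaw":0,"fingers":-1}
    - {"offset":[95,44,45],"yaw":0,"fingers":-1}
    - {"offset":[109.5,50.5,65],"yaw":0,"fingers":-1}
    - {"offset":[109.5,50.5,80],"yaw":0,"fingers":-1}
    - {"offset":[109.5,50.5,82],"yaw":0,"fingers":-1}
    - {"offset":[109.5,50.5,82],"yaw":0,"fingers":-1}
    - {"offset":[109.5,50.5,82],"yaw":0,"fingers":-1}

```text
time_s: 4.03
position: [528.7, -31.9, 91.7]
tcp_rot: [0.0, 0.923, 0.384, 0.0]
contact_force: [0.6, 0.1, -2.7]
grip_width: 0.342
finger_force: 60.2
```

```bash
python3 - <<'E'
from h import *
to([527.8+.4,-31.3,62],.79)
w=snap('wrist');t=snap('top')
o,M=st()
print(dep(w,391/1.4,416/1.4))
im=np.vstack([cv2.resize(w['image'][150:330,180:380],None,fx=2.5,fy=2.5)]); save(im,'w2.png')
E
```

```text
t 4.0333 pos [528.7 -31.9  91.7] yaw 0.789 F [ 0.6  0.1 -2.7] w 0.342
off [ 0.1 -0.8 29.7] dyaw -0.001
[528.48637593 -31.84856502 118.61247559]
```

View pics/w2.png

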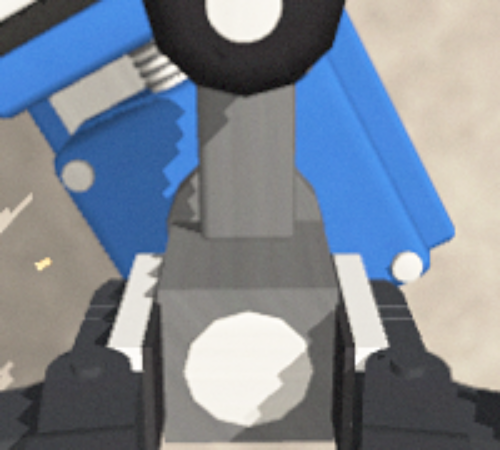

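apply_moves:
  moves:
    - {"offset":[0,-1,3],"yaw":0,"fingers":-1}
    - {"offset":[0,-1,8],"yaw":0,"fingers":-1}
    - {"offset":[0,-1,12],"yaw":0,"fingers":-1}
    - {"offset":[0,-1,15],"yaw":0,"fingers":-1}
    - {"offset":[0,-1,17],"yaw":0,"fingers":-1}
    - {"offset":[0,-1,18],"yaw":0,"fingers":-1}
    - {"offset":[0,-1,18],"yaw":0,"fingers":-1}

```text
time_s: 4.72
position: [527.7, -30.4, 73.1]
tcp_rot: [0.0, 0.923, 0.385, -0.0]
contact_force: [-0.0, -0.3, -3.8]
grip_width: 0.337
finger_force: 60.3
```

No contact, so it is going over the shaft cleanly. I'll continue.

apply_moves:
  moves:
    - {"offset":[0,0,3],"yaw":0,"fingers":-1}
    - {"offset":[0,0,5],"yaw":0,"fingers":-1}
    - {"offset":[0,0,7],"yaw":0,"fingers":-1}
    - {"offset":[0,0,8],"yaw":0,"fingers":-1}
    - {"offset":[0,0,8],"yaw":0,"fingers":-1}
    - {"offset":[0,0,8],"yaw":0,"fingers":-1}

```text
time_s: 5.22
position: [527.8, -30.4, 65.1]
tcp_rot: [0.0, 0.923, 0.385, 0.0]
contact_force: [1.6, -1.2, -3.1]
grip_width: 0.339
finger_force: 60.2
```

apply_moves:
  moves:
    - {"offset":[0,0,1],"yaw":0,"fingers":-1}
    - {"offset":[0,0,2],"yaw":0,"fingers":-1}
    - {"offset":[0,0,3],"yaw":0,"fingers":-1}
    - {"offset":[0,0,4],"yaw":0,"fingers":-1}
    - {"offset":[0,0,4],"yaw":0,"fingers":-1}
    - {"offset":[0,0,4],"yaw":0,"fingers":-1}

```text
time_s: 5.72
position: [527.9, -30.4, 63.7]
tcp_rot: [-0.0, 0.923, 0.385, -0.0]
contact_force: [-7.1, 1.1, 11.7]
grip_width: 0.34
finger_force: 62.2
```

apply_moves:
  moves:
    - {"offset":[0,0,-2],"yaw":0,"fingers":-1}
    - {"offset":[0,0,-2],"yaw":0,"fingers":0.2}
    - {"offset":[0,0,-2],"yaw":0,"fingers":0.4}
    - {"offset":[0,0,-2],"yaw":0,"fingers":0.4}
    - {"offset":[0,0,-2],"yaw":0,"fingers":0.4}
    - {"offset":[0,0,-15],"yaw":0,"fingers":0.4}
    - {"offset":[0,0,-40],"yaw":0,"fingers":0.4}
    - {"offset":[0,0,-75],"yaw":0,"fingers":0.4}
    - {"offset":[0,0,-90],"yaw":0,"fingers":0.4}
    - {"offset":[0,0,-90],"yaw":0,"fingers":0.4}
    - {"offset":[0,0,-90],"yaw":0,"fingers":0.4}

```text
time_s: 6.63
position: [528.7, -30.5, 153.4]
tcp_rot: [0.001, 0.923, 0.385, 0.002]
contact_force: [-0.6, 0.1, -0.7]
grip_width: 0.701
finger_force: 0.0
```

```bash
python3 - <<'E'
from h import *
w=snap('wrist');save(w['image'],'w3.png',k=1.4)
to([527.8+45.5,-31+46.5,80],.79)
print(pix(w,[527.8,-31,88])*1.4,pix(w,[573,15.5,120])*1.4)
E
```

```text
t 6.6833 pos [527.6 -30.3 151.6] yaw 0.79 F [ 0.3  0.7 -0.6] w 0.696
off [64.7  0.1 71.6] dyaw -0.0
[390.37151409 315.50931922] [389.01409008 185.51784934]
```

View pics/w3.png

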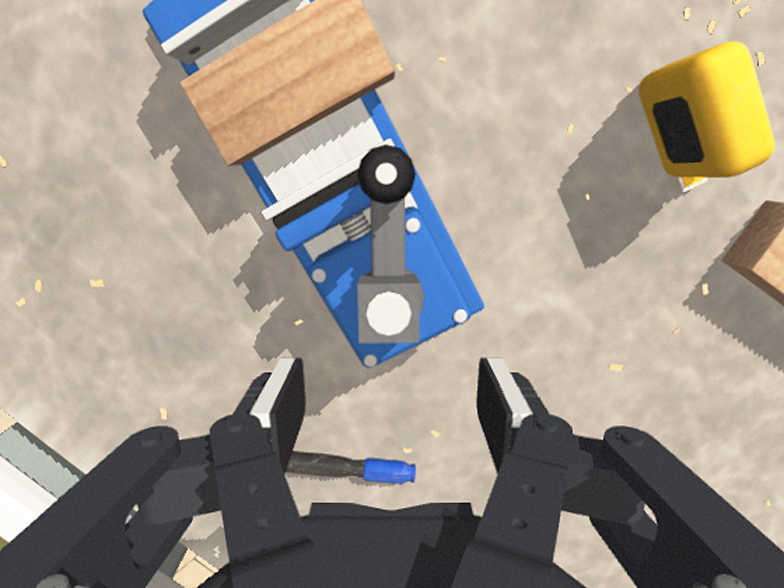

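The crank is on the shaft. Hub top is at (389,313) and knob top at (387,174).

```bash
python3 - <<'E'
from h import *
w=load('wrist')
H=atz(w,389/1.4,313/1.4,88);K=atz(w,387/1.4,174/1.4,120);d=K-H
print(H,dep(w,278,223.6),K,dep(w,276.4,124.3),np.hypot(*d[:2]),np.arctan2(d[1],d[0]))
to([K[0],K[1],80],.79)
E
```

```text
[528.24588119 -29.5822885   88.        ] [528.79957205 -29.16545183  90.02327272] [575.51884383  19.14317812 120.        ] [575.47672298  19.13024656 118.93958384] 67.88890995562954 0.8005275062530735
t 6.6833 pos [527.6 -30.3 151.6] yaw 0.79 F [ 0.3  0.7 -0.6] w 0.696
off [68.8 -0.9 71.6] dyaw -0.0
```

apply_moves:
  moves:
    - {"offset":[35,0,0],"yaw":0,"fingers":0.1}
    - {"offset":[60,0,10],"yaw":0,"fingers":0.1}
    - {"offset":[65,0,35],"yaw":0,"fingers":0.1}
    - {"offset":[65,0,55],"yaw":0,"fingers":0.1}
    - {"offset":[65,0,67],"yaw":0,"fingers":0.1}
    - {"offset":[65,0,72],"yaw":0,"fingers":0.1}
    - {"offset":[65,0,72],"yaw":0,"fingers":-1}
    - {"offset":[65,0,72],"yaw":0,"fingers":-1}
    - {"offset":[65,0,72],"yaw":0,"fingers":-1}
    - {"offset":[65,0,72],"yaw":0,"fingers":-1}
  force: 40

```text
time_s: 7.52
position: [573.4, 15.4, 79.8]
tcp_rot: [0.0, 0.923, 0.385, 0.0]
contact_force: [-1.4, -1.2, -2.6]
grip_width: 0.268
finger_force: 39.3
```

```bash
cat > circ.py <<'E'
import sys
from h import *
# args: step_deg n : clockwise rows in tool axes from current point on circle about C, radius 65 (angle from measured pos)
C=np.array([527.9,-30.3]);o,M=st();p=o['position'];print(p.round(1),o['contact_force'].round(1),round(o['grip_width'],3))
r=p[:2]-C;a0=np.arctan2(r[1],r[0]);print('r',np.hypot(*r).round(1),'ang',np.degrees(a0).round(1))
E
python3 circ.py
```

```text
[573.4  15.4  79.8] [-1.4 -1.2 -2.6] 0.268
r 64.5 ang 45.1
```

apply_moves:
  moves:
    - {"offset":[-0.3,5.7,0],"yaw":0,"fingers":-1}
    - {"offset":[-1.4,13.5,0],"yaw":0,"fingers":-1}
    - {"offset":[-5.6,26.4,0],"yaw":0,"fingers":-1}
    - {"offset":[-12.4,38.2,0],"yaw":0,"fingers":-1}
    - {"offset":[-21.5,48.3,0],"yaw":0,"fingers":-1}
    - {"offset":[-32.5,56.3,0],"yaw":0,"fingers":-1}
    - {"offset":[-44.9,61.8,0],"yaw":0,"fingers":-1}
    - {"offset":[-58.2,64.6,0],"yaw":0,"fingers":-1}
    - {"offset":[-71.8,64.6,0],"yaw":0,"fingers":-1}
    - {"offset":[-85.1,61.8,0],"yaw":0,"fingers":-1}
    - {"offset":[-97.5,56.3,0],"yaw":0,"fingers":-1}
    - {"offset":[-108.5,48.3,0],"yaw":0,"fingers":-1}
    - {"offset":[-117.6,38.2,0],"yaw":0,"fingers":-1}
    - {"offset":[-124.4,26.4,0],"yaw":0,"fingers":-1}
    - {"offset":[-128.6,13.5,0],"yaw":0,"fingers":-1}
    - {"offset":[-130,0,0],"yaw":0,"fingers":-1}
    - {"offset":[-130,0,0],"yaw":0,"fingers":-1}
    - {"offset":[-130,0,0],"yaw":0,"fingers":-1}

```text
time_s: 9.02
position: [483.9, -81.7, 84.1]
tcp_rot: [0.006, 0.923, 0.385, 0.0]
contact_force: [-10.2, -15.1, 15.9]
grip_width: 0.269
finger_force: 41.8
```

```bash
python3 circ.py
```

```text
[483.9 -81.7  84.1] [-10.2 -15.1  15.9] 0.269
r 67.7 ang -130.6
```

```bash
python3 - <<'E'
from h import *
t=snap('top');w=snap('wrist')
o,M=st();print(o['position'],o['contact_force'],o['wrist_torque'],o['tcp_rot'],o['finger_force'])
for z in (88,91):print(pix(w,[527.9,-30.3,z]).round(1))
u,v=pix(w,[527.9,-30.3,88]);print([dep(w,u+i,v+j).round(1) for i,j in((0,0),(-15,0),(15,0),(0,-15),(0,15))])
save(w['image'],'w4.png',k=1.4)
E
```

```text
[484.11505608 -81.88420941  84.10637073] [-10.83002694 -14.49914229  15.21456517] [-1.96195622  1.41778872 -0.05426692] [5.55911812e-03 9.22887172e-01 3.85030336e-01 6.52843200e-05] 41.81179940700531
[268.2 128.7]
[268.  129.1]
[array([528. , -30.2,  90.9]), array([523.5, -25.8,  90. ]), array([532.5, -34.6,  91.4]), array([532.4, -26. ,  91.1]), array([523.6, -34.6,  90.4])]
```

View pics/w4.png

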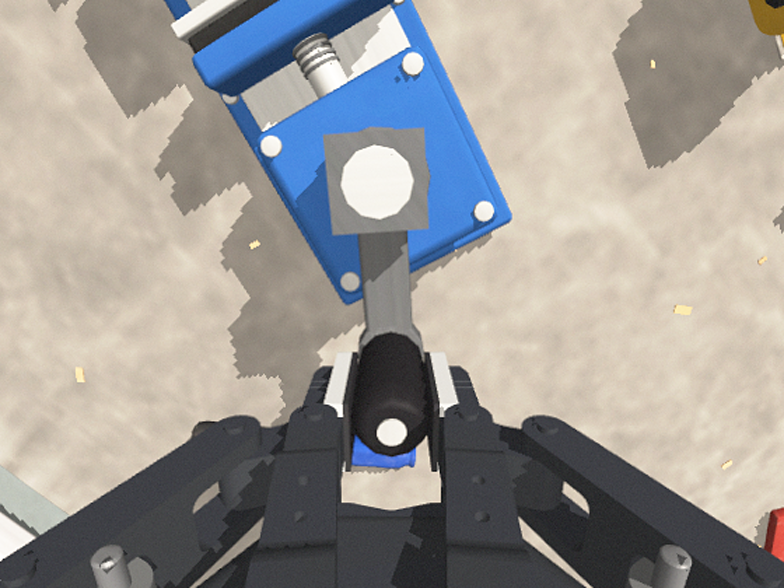

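The crank is still on the shaft: hub top at (377,181), knob held at (391,432), jaw moved forward. The outward and upward force comes from gripping the knob while the crank drooped in its clearance. I'll let go briefly, regrip lightly and level it.

apply_moves:
  moves:
    - {"offset":[0,0,0],"yaw":0,"fingers":-0.3}
    - {"offset":[0,0,0],"yaw":0,"fingers":-0.25}
    - {"offset":[0,0,0],"yaw":0,"fingers":-0.25}
    - {"offset":[0,0,0],"yaw":0,"fingers":-0.25}
    - {"offset":[0,0,0],"yaw":0,"fingers":-1}
    - {"offset":[0,0,0],"yaw":0,"fingers":-1}
    - {"offset":[0,0,0],"yaw":0,"fingers":-1}
  force: 20

```text
time_s: 9.7
position: [483.9, -77.4, 80.8]
tcp_rot: [0.002, 0.923, 0.385, 0.002]
contact_force: [2.6, -4.3, 5.3]
grip_width: 0.273
finger_force: 22.9
```

```bash
python3 circ.py;python3 - <<'E'
from h import *
w=snap('wrist')
u,v=pix(w,[527.9,-30.3,88]);print([dep(w,u+i,v+j).round(1) for i,j in((0,0),(-15,0),(15,0),(0,-15),(0,15))])
t=snap('top');u,v=pix(t,[527.9,-30.3,88]);print(dep(t,u,v))
E
```

```text
[483.9 -77.4  80.8] [ 2.6 -4.3  5.3] 0.273
r 64.5 ang -133.0
[array([528.1, -30.1,  92.4]), array([523.6, -25.8,  90.4]), array([532.4, -34.5,  91.2]), array([532.3, -25.9,  90.6]), array([523.7, -34.6,  90.3])]
[516.61152765 -58.43706282 385.26455706]
```

apply_moves:
  moves:
    - {"offset":[0,0,-1],"yaw":0,"fingers":-1}
    - {"offset":[0.3,-5.7,-1],"yaw":0,"fingers":-1}
    - {"offset":[1.4,-13.5,-1],"yaw":0,"fingers":-1}
    - {"offset":[5.6,-26.4,-1],"yaw":0,"fingers":-1}
    - {"offset":[12.4,-38.2,-1],"yaw":0,"fingers":-1}
    - {"offset":[21.5,-48.3,-1],"yaw":0,"fingers":-1}
    - {"offset":[32.5,-56.3,-1],"yaw":0,"fingers":-1}
    - {"offset":[44.9,-61.8,-1],"yaw":0,"fingers":-1}
    - {"offset":[58.2,-64.6,-1],"yaw":0,"fingers":-1}
    - {"offset":[71.8,-64.6,-1],"yaw":0,"fingers":-1}
    - {"offset":[85.1,-61.8,-1],"yaw":0,"fingers":-1}
    - {"offset":[97.5,-56.3,-1],"yaw":0,"fingers":-1}
    - {"offset":[108.5,-48.3,-1],"yaw":0,"fingers":-1}
    - {"offset":[117.6,-38.2,-1],"yaw":0,"fingers":-1}
    - {"offset":[124.4,-26.4,-1],"yaw":0,"fingers":-1}
    - {"offset":[128.6,-13.5,-1],"yaw":0,"fingers":-1}
    - {"offset":[130,0,-1],"yaw":0,"fingers":-1}
    - {"offset":[130,0,-1],"yaw":0,"fingers":-1}
    - {"offset":[130,0,-1],"yaw":0,"fingers":-1}

```text
time_s: 11.38
position: [575.4, 17.7, 81.1]
tcp_rot: [-0.001, 0.923, 0.384, 0.002]
contact_force: [4.1, 6.1, 4.3]
grip_width: 0.273
finger_force: 23.0
```

```bash
python3 circ.py
```

```text
[575.4  17.7  81.1] [4.1 6.1 4.3] 0.273
r 67.6 ang 45.3
```

apply_moves:
  moves:
    - {"offset":[-0.3,5.7,0],"yaw":0,"fingers":-1}
    - {"offset":[-1.4,13.5,0],"yaw":0,"fingers":-1}
    - {"offset":[-5.6,26.4,0],"yaw":0,"fingers":-1}
    - {"offset":[-12.4,38.2,0],"yaw":0,"fingers":-1}
    - {"offset":[-21.5,48.3,0],"yaw":0,"fingers":-1}
    - {"offset":[-32.5,56.3,0],"yaw":0,"fingers":-1}
    - {"offset":[-44.9,61.8,0],"yaw":0,"fingers":-1}
    - {"offset":[-58.2,64.6,0],"yaw":0,"fingers":-1}
    - {"offset":[-71.8,64.6,0],"yaw":0,"fingers":-1}
    - {"offset":[-85.1,61.8,0],"yaw":0,"fingers":-1}
    - {"offset":[-97.5,56.3,0],"yaw":0,"fingers":-1}
    - {"offset":[-108.5,48.3,0],"yaw":0,"fingers":-1}
    - {"offset":[-117.6,38.2,0],"yaw":0,"fingers":-1}
    - {"offset":[-124.4,26.4,0],"yaw":0,"fingers":-1}
    - {"offset":[-128.6,13.5,0],"yaw":0,"fingers":-1}
    - {"offset":[-130,0,0],"yaw":0,"fingers":-1}
    - {"offset":[-130,0,0],"yaw":0,"fingers":-1}
    - {"offset":[-130,0,0],"yaw":0,"fingers":-1}

```text
time_s: 12.88
position: [482.3, -75.2, 80.8]
tcp_rot: [-0.001, 0.923, 0.385, 0.001]
contact_force: [3.3, 3.3, 3.7]
grip_width: 0.273
finger_force: 22.9
```

```bash
cat >> circ.py <<'E'
f=o['contact_force'][:2];rh=r/np.hypot(*r);th=np.array([rh[1],-rh[0]]);print('Frad',(f@rh).round(1),'Ftan(cw)',(f@th).round(1))
w=snap('wrist')
save(w['image'],'last.png',k=1.4)
E
python3 circ.py
```

```text
[482.3 -75.2  80.8] [3.3 3.3 3.7] 0.273
r 64.0 ang -135.4
Frad -4.7 Ftan(cw) 0.0
```

apply_moves:
  moves:
    - {"offset":[0.4,-6.8,0],"yaw":0,"fingers":-1}
    - {"offset":[1.4,-13.5,0],"yaw":0,"fingers":-1}
    - {"offset":[5.6,-26.4,0],"yaw":0,"fingers":-1}
    - {"offset":[12.4,-38.2,0],"yaw":0,"fingers":-1}
    - {"offset":[21.5,-48.3,0],"yaw":0,"fingers":-1}
    - {"offset":[32.5,-56.3,0],"yaw":0,"fingers":-1}

```text
time_s: 13.43
position: [465.9, -15.1, 81.0]
tcp_rot: [0.002, 0.923, 0.385, 0.0]
contact_force: [4.3, -6.0, 3.0]
grip_width: 0.272
finger_force: 23.2
```

```bash
python3 circ.py; python3 - <<'E'
from h import *
w=load('wrist')
# vice frame: yaw from shaft to far end; check where jaw features project
e=np.array([576-527.9,154.7+30.3]);print(np.degrees(np.arctan2(e[1],e[0])))
save(w['image'],'w5.png',k=1.4)
E
```

```text
[465.9 -15.1  81. ] [ 4.3 -6.   3. ] 0.272
r 63.8 ang 166.2
Frad -5.6 Ftan(cw) -4.8
75.42578380196126
```

View pics/w5.png

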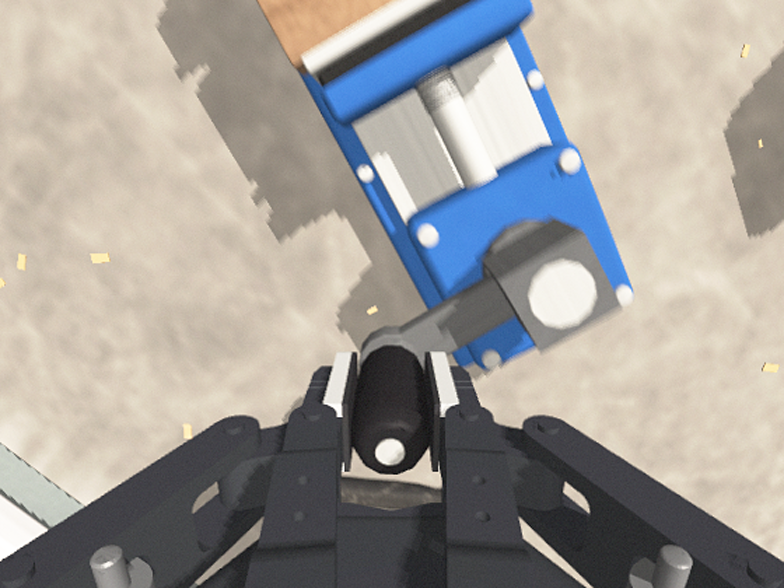

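The knob is held at (390,450). The moving jaw's face at (400,30) is near or at the block. I'll continue in small steps.

apply_moves:
  moves:
    - {"offset":[10.3,-4.8,0],"yaw":0,"fingers":-1}
    - {"offset":[21.2,-7.7,0],"yaw":0,"fingers":-1}
    - {"offset":[32.5,-8.7,0],"yaw":0,"fingers":-1}

```text
time_s: 13.73
position: [481.4, 14.2, 81.0]
tcp_rot: [0.001, 0.923, 0.385, -0.002]
contact_force: [-3.4, -3.8, 10.7]
grip_width: 0.274
finger_force: 24.2
```

```bash
python3 circ.py
```

```text
[481.4  14.2  81. ] [-3.4 -3.8 10.7] 0.274
r 64.3 ang 136.2
Frad -0.2 Ftan(cw) -5.1
```

apply_moves:
  moves:
    - {"offset":[11.3,1.0,0],"yaw":0,"fingers":-1}
    - {"offset":[22.2,3.9,0],"yaw":0,"fingers":-1}
    - {"offset":[32.5,8.7,0],"yaw":0,"fingers":-1}

```text
time_s: 14.03
position: [509.2, 32.5, 80.5]
tcp_rot: [-0.001, 0.923, 0.385, -0.003]
contact_force: [-6.3, 1.6, 12.1]
grip_width: 0.275
finger_force: 24.8
```

```bash
python3 circ.py
```

```text
[509.2  32.5  80.5] [-6.3  1.6 12.1] 0.275
r 65.5 ang 106.6
Frad 3.3 Ftan(cw) -5.6
```

```bash
python3 - <<'E'
from h import *
w=load('wrist');o,M=st()
T=np.eye(4);T[:3,:3]=M;T[:3,3]=o['position']
rel=np.linalg.inv(T)@np.linalg.inv(w['world_to_cam'])
def cam(p,yaw):
    A=np.eye(4);c,s=np.cos(yaw),np.sin(yaw);A[:3,:3]=[[c,s,0],[s,-c,0],[0,0,-1]];A[:3,3]=p
    d=dict(w);d['world_to_cam']=np.linalg.inv(A@rel);return d
C=np.array([527.9,-30.3])
def face(d,p,q,name):
    a,b=[atz(d,u/1.4,v/1.4,50)[:2] for u,v in(p,q)]
    t=(b-a)/np.linalg.norm(b-a);n=np.array([-t[1],t[0]]);n*=np.sign(n@(a-C));print(name,'y',n@(a-C),'len',np.linalg.norm(b-a),'dir',np.degrees(np.arctan2(n[1],n[0])))
d=cam([527.6,-30.3,151.6],.79)
print(pix(d,[527.9,-30.3,88])*1.4)
face(d,(263,212),(390,140),'w3 moving')
face(d,(163,50),(280,-10),'w3 fixed?')
face(cam([465.9,-15.1,81],.79),(302,66),(440,-2),'w5 moving')
# now: print colours along vice axis in current top and wrist image
a=np.radians(75)
for n in('wrist','top'):
    s=snap(n)
    for off in(-25,25):
        out=[]
        for y in range(60,190,4):
            p=np.array([*(C+y*np.array([np.cos(a),np.sin(a)])+off*np.array([np.sin(a),-np.cos(a)])),45]);u,v=pix(s,p)
            if 0<=u<559 and 0<=v<419:
                out.append((y,*s['image'][int(v),int(u)].tolist(),int(dep(s,u,v)[2])))
        print(n,off,out)
E
```

```text
[394.32262337 310.56951706]
w3 moving y 72.47763295574052 len 78.93613531643074 dir 73.50146854687995
w3 fixed? y 162.4446951143285 len 66.91676794869554 dir 68.08294225773318
w5 moving y 101.62710897756997 len 53.8605313775403 dir 69.58854951424841
wrist -25 [(60, 246, 243, 236, 21), (64, 246, 243, 236, 21), (68, 246, 243, 234, 21), (72, 245, 243, 236, 20), (76, 184, 178, 169, 21), (80, 189, 181, 172, 21), (84, 124, 128, 143, 21), (88, 71, 134, 220, 51), (92, 72, 137, 224, 50), (96, 77, 143, 226, 51), (100, 59, 54, 53, 47), (104, 59, 57, 55, 46), (108, 247, 246, 239, 49), (112, 157, 126, 102, 42), (116, 221, 172, 130, 43), (120, 215, 167, 127, 42), (124, 210, 161, 124, 43), (128, 216, 168, 125, 43), (132, 206, 156, 115, 43), (136, 228, 186, 140, 42), (140, 217, 168, 129, 43), (144, 215, 164, 124, 43), (148, 229, 186, 141, 44), (152, 234, 193, 149, 43), (156, 216, 165, 126, 42), (160, 240, 201, 153, 43), (164, 110, 103, 100, 25), (168, 105, 100, 95, 42), (172, 247, 245, 239, 49), (176, 69, 134, 220, 48), (180, 72, 136, 224, 46), (184, 75, 139, 224, 47), (188, 72, 138, 224, 47)]
wrist
[... 1655 characters left out ...]
81), (76, 85, 84, 56, 380), (80, 67, 67, 61, 356), (84, 56, 60, 61, 44), (88, 40, 67, 109, 53), (92, 42, 71, 113, 50), (96, 40, 66, 101, 50), (100, 33, 48, 72, 43), (104, 83, 80, 76, 51), (108, 123, 118, 111, 49), (112, 126, 108, 91, 49), (116, 123, 97, 74, 44), (120, 129, 99, 74, 48), (124, 128, 99, 74, 41), (128, 122, 94, 67, 1317), (132, 124, 95, 71, 44), (136, 130, 101, 76, 40), (140, 127, 98, 73, 41), (144, 128, 98, 73, 41), (148, 132, 102, 76, 41), (152, 132, 102, 75, 41), (156, 129, 100, 75, 41), (160, 119, 97, 77, 44), (164, 75, 70, 65, 20), (168, 94, 92, 87, 41), (172, 123, 123, 126, 48), (176, 77, 92, 122, 46), (180, 35, 71, 124, 44), (184, 34, 72, 125, 44), (188, 33, 72, 125, 44)]
```

The jaw face is at y≈110, touching the block, and the block is still about 8 mm from the fixed jaw. That leaves roughly 150° free plus about 43° to grip.

apply_moves:
  moves:
    - {"offset":[9.3,6.5,0],"yaw":0,"fingers":-1}
    - {"offset":[18.7,16.3,0],"yaw":0,"fingers":-1}
    - {"offset":[25.9,27.8,0],"yaw":0,"fingers":-1}
    - {"offset":[30.6,40.6,0],"yaw":0,"fingers":-1}
    - {"offset":[32.5,54.0,0],"yaw":0,"fingers":-1}
    - {"offset":[31.5,67.6,0],"yaw":0,"fingers":-1}
    - {"offset":[27.8,80.6,0],"yaw":0,"fingers":-1}
    - {"offset":[23.8,88.8,0],"yaw":0,"fingers":-1}

```text
time_s: 14.85
position: [592.9, -12.8, 81.1]
tcp_rot: [-0.001, 0.923, 0.385, 0.002]
contact_force: [6.1, 5.8, 4.3]
grip_width: 0.272
finger_force: 23.2
```

```bash
cat > gap.py <<'E'
from h import *
C=np.array([527.9,-30.3]);a=np.radians(75)
for n in('wrist','top'):
    s=snap(n)
    for off in(-25,0,25):
        out=''
        for y in range(100,182,2):
            p=np.array([*(C+y*np.array([np.cos(a),np.sin(a)])+off*np.array([np.sin(a),-np.cos(a)])),45]);u,v=pix(s,p)
            if 0<=u<559 and 0<=v<419:
                r,g,b=s['image'][int(round(v)),int(round(u))].astype(int)
                out+='U' if b>r*1.3 else 'w' if r>b*1.28 else 'S' if r>(190 if n=='wrist' else 100) else '.'
            else: out+=' '
        print(n,off,out)
E
python3 circ.py; python3 gap.py
```

```text
[592.9 -12.8  81.1] [6.1 5.8 4.3] 0.272
r 67.4 ang 15.1
Frad 7.4 Ftan(cw) -4.1
wrist -25 UUU....SSwwwwwwwwwwwwwwwwwwwwwwwww..SSUUU
wrist 0 UU....SSSwwwwwwwwwwwwwwwwwwwwwwww..SSSUUU
wrist 25 UU....SSSwwwwwwwwwwwwwwwwwwwwwwww..SSSUUU
top -25 wwwwwwwwwwwwwwwwwwwwwwwwwwwwwwwwwww.SSSUU
top 0 UUUUU..SSSwwwwwwwwwwwwwwwwwwwwwwwwSSSSUUU
top 25 UUUU....SSwwwwwwwwwwwwwwwwwwwwwwwwwSSSUUU
```

apply_moves:
  moves:
    - {"offset":[-8.0,11.0,0],"yaw":0,"fingers":-1}
    - {"offset":[-18.1,20.1,0],"yaw":0,"fingers":-1}
    - {"offset":[-29.9,26.9,0],"yaw":0,"fingers":-1}
    - {"offset":[-42.8,31.1,0],"yaw":0,"fingers":-1}

```text
time_s: 15.33
position: [584.0, -65.8, 81.2]
tcp_rot: [-0.0, 0.923, 0.385, 0.001]
contact_force: [3.4, 3.1, 6.3]
grip_width: 0.273
finger_force: 23.4
```

```bash
python3 circ.py; python3 gap.py
```

```text
[584.  -65.8  81.2] [3.4 3.1 6.3] 0.273
r 66.4 ang -32.3
Frad 1.2 Ftan(cw) -4.4
wrist -25 UUUUU...SSwwwwwwwwww                     
wrist 0 UUUU...SSSwwwwwwwwwwwwwwwwwwwwwwww.      
wrist 25 UUUU...SSSwwwwwwwwwwwwwwwww              
top -25 .UUUUU..SSSSwwwwwwwwwwwwwwwwwwwwwww.SSSUU
top 0 ..UUUU.SSSSwwwwwwwwwwwwwwwwwwwwwww..SSUUU
top 25 .UUUU..SSSSwwwwwwwwwwwwwwwwwwwwwwwwSSSUUU
```

apply_moves:
  moves:
    - {"offset":[-13.5,1.4,0],"yaw":0,"fingers":-1}
    - {"offset":[-27,0,0],"yaw":0,"fingers":-1}

```text
time_s: 15.65
position: [565.0, -84.6, 81.0]
tcp_rot: [-0.0, 0.923, 0.385, 0.002]
contact_force: [5.3, 5.6, 4.6]
grip_width: 0.273
finger_force: 23.5
```

```bash
python3 circ.py; python3 gap.py
```

```text
[565.  -84.6  81. ] [5.3 5.6 4.6] 0.273
r 65.8 ang -55.7
Frad -1.6 Ftan(cw) -7.5
wrist -25 UUUUU...SSSwwwwww                        
wrist 0 UUUUU...SSwwwwwwwwww                     
wrist 25 UUUUU..SSSw                              
top -25 UUUUUU..SSSSwwwwwwwwwwwwwwwwwwwwwww.SSSUU
top 0 UUUUUU.SSSSwwwwwwwwwwwwwwwwwwwwwww..SSUUU
top 25 UUUUUU.SSSSwwwwwwwwwwwwwwwwwwwwwwwwSSSUUU
```

apply_moves:
  moves:
    - {"offset":[0,0,0],"yaw":0,"fingers":-1}
    - {"offset":[0,0,0],"yaw":0,"fingers":-1}

```text
time_s: 15.97
position: [563.9, -85.3, 80.9]
tcp_rot: [-0.0, 0.923, 0.384, 0.0]
contact_force: [2.8, -0.3, 5.4]
grip_width: 0.272
finger_force: 23.8
```

```bash
python3 circ.py
```

```text
[563.9 -85.3  80.9] [ 2.8 -0.3  5.4] 0.272
r 65.8 ang -56.8
Frad 1.7 Ftan(cw) -2.2
```

apply_moves:
  moves:
    - {"offset":[-6.6,-1.8,0],"yaw":0,"fingers":-1}
    - {"offset":[-12.9,-4.2,0],"yaw":0,"fingers":-1}

```text
time_s: 16.18
position: [553.1, -90.7, 81.0]
tcp_rot: [-0.0, 0.923, 0.384, 0.002]
contact_force: [6.2, 3.5, 4.4]
grip_width: 0.275
finger_force: 23.4
```

```bash
python3 circ.py
```

```text
[553.1 -90.7  81. ] [6.2 3.5 4.4] 0.275
r 65.5 ang -67.3
Frad -0.8 Ftan(cw) -7.1
```

apply_moves:
  moves:
    - {"offset":[0,0,0],"yaw":0,"fingers":-1}
    - {"offset":[0,0,0],"yaw":0,"fingers":-1}

```text
time_s: 16.4
position: [552.4, -91.0, 80.9]
tcp_rot: [-0.0, 0.923, 0.384, 0.001]
contact_force: [4.7, 2.1, 4.8]
grip_width: 0.273
finger_force: 23.6
```

```bash
python3 circ.py; python3 gap.py
```

```text
[552.4 -91.   80.9] [4.7 2.1 4.8] 0.273
r 65.4 ang -68.0
Frad -0.1 Ftan(cw) -5.2
wrist -25 UUUUUU..SSSwwwwwwww                      
wrist 0 UUUUU...SSwww                            
wrist 25 UUUU                                     
top -25 UUUUUU..SSSSwwwwwwwwwwwwwwwwwwwwwww.SSSUU
top 0 UUUUUU.SSSSwwwwwwwwwwwwwwwwwwwwwww..SSUUU
top 25 UUUUUU.SSSSwwwwwwwwwwwwwwwwwwwwwwwwSSSUUU
```

apply_moves:
  moves:
    - {"offset":[-5,-2.6,0],"yaw":0,"fingers":-1}
    - {"offset":[-9.9,-5.5,0],"yaw":0,"fingers":-1}

```text
time_s: 16.72
position: [542.4, -93.9, 81.0]
tcp_rot: [0.0, 0.923, 0.385, 0.002]
contact_force: [7.5, 3.8, 2.6]
grip_width: 0.275
finger_force: 23.3
```

```bash
python3 circ.py
```

```text
[542.4 -93.9  81. ] [7.5 3.8 2.6] 0.275
r 65.3 ang -77.2
Frad -2.1 Ftan(cw) -8.2
```

apply_moves:
  moves:
    - {"offset":[0,0,0],"yaw":0,"fingers":-1}
    - {"offset":[0,0,0],"yaw":0,"fingers":-1}
    - {"offset":[0,0,0],"yaw":0,"fingers":-1}

```text
time_s: 17.02
position: [541.7, -94.0, 80.8]
tcp_rot: [0.0, 0.923, 0.385, 0.001]
contact_force: [6.0, 1.5, 5.1]
grip_width: 0.272
finger_force: 23.4
```

```bash
python3 circ.py
```

```text
[541.7 -94.   80.8] [6.  1.5 5.1] 0.272
r 65.2 ang -77.8
Frad -0.2 Ftan(cw) -6.2
```

apply_moves:
  moves:
    - {"offset":[0,0,0],"yaw":0,"fingers":-0.3}
    - {"offset":[0,0,0],"yaw":0,"fingers":-0.1}
    - {"offset":[0,0,0],"yaw":0,"fingers":0.1}
    - {"offset":[0,0,0],"yaw":0,"fingers":0.1}
    - {"offset":[0,0,-10],"yaw":0,"fingers":0.1}
    - {"offset":[0,0,-30],"yaw":0,"fingers":0.1}
    - {"offset":[0,0,-60],"yaw":0,"fingers":0.1}
    - {"offset":[0,0,-90],"yaw":0,"fingers":0.1}
    - {"offset":[0,0,-90],"yaw":0,"fingers":0.1}
    - {"offset":[0,0,-90],"yaw":0,"fingers":0.1}

```text
time_s: 17.9
position: [541.8, -94.5, 173.5]
tcp_rot: [0.002, 0.923, 0.385, 0.002]
contact_force: [-0.3, 0.8, -0.6]
grip_width: 0.548
finger_force: 0.0
```

```bash
cat > chk.py <<'E'
from h import *
for n in('top','wrist'):
    s=snap(n);im=s['image'].astype(int)
    for q in([527.9,-30.3,88],[541.5,-93.8,120],[535,-62,68]):
        u,v=pix(s,q); print(n,q,(round(u),round(v)),[dep(s,u+i,v+j).round(1)[2] for i,j in((0,0),(-3,0),(3,0),(0,3),(0,-3))] if 3<u<556 and 3<v<416 else None)
    V,U=np.where(im.min(2)>(120 if n=='top' else 235))
    for q in([527.9,-30.3,88],[541.5,-93.8,120]):
        u,v=pix(s,q);m=np.hypot(U-u,V-v)<(7 if n=='top' else 28)
        if m.any():print(n,'white spot',atz(s,U[m].mean(),V[m].mean(),q[2]).round(1),m.sum())
E
python3 chk.py; python3 gap.py; python3 circ.py
```

```text
top [527.9, -30.3, 88] (238, 219) [np.float64(467.4), np.float64(464.7), np.float64(470.8), np.float64(90.3), np.float64(472.1)]
top [541.5, -93.8, 120] (263, 213) [np.float64(484.6), np.float64(483.8), np.float64(485.4), np.float64(483.3), np.float64(488.8)]
top [535, -62, 68] (251, 216) [np.float64(1317.9), np.float64(480.2), np.float64(482.4), np.float64(476.6), np.float64(481.7)]
wrist [527.9, -30.3, 88] (204, 168) [np.float64(90.1), np.float64(89.3), np.float64(91.0), np.float64(91.3), np.float64(89.6)]
wrist [541.5, -93.8, 120] (280, 230) [np.float64(0.5), np.float64(0.2), np.float64(2.2), np.float64(1.0), np.float64(1.0)]
wrist [535, -62, 68] (246, 185) [np.float64(68.8), np.float64(70.2), np.float64(68.4), np.float64(68.2), np.float64(69.1)]
wrist white spot [529.2 -26.5  88. ] 13
wrist -25 UUUUU...SSSwwwwwwwwwwwwwwwwww            
wrist 0 UUUUU...SSwwwwwwwwwww                    
wrist 25 UUUUU..SSSwwww                           
top -25 UUUUUU..SSSSwwwwwwwwwwwwwwwwwwwwwww.SSSUU
top 0 UUUUUU.SSSSwwwwwwwwwwwwwwwwwwwwwww..SSUUU
top 25 UUUUUU.SSSSwwwwwwwwwwwwwwwwwwwwwwwwSSSUUU
[539.3 -93.8 168.6] [-0.3 -1.  -0.6] 0.552
r 64.5 ang -79.8
Frad 1.0 Ftan(cw) 0.4
```

```bash
python3 - <<'E'
from h import *
s=snap('wrist');D=s['depth'];v,u=np.mgrid[0:420:2,0:560:2]
K=np.array([[s['fx'],0,s['cx']],[0,s['fy'],s['cy']],[0,0,1]],float)
n=cv2.undistortPoints(np.c_[u.ravel(),v.ravel()].astype(float)[:,None],K,s['D'].astype(float))[:,0]
T=np.linalg.inv(s['world_to_cam']);P=(np.c_[n,np.ones(len(n))]*D[v,u].ravel()[:,None])@T[:3,:3].T+T[:3,3]
r=np.hypot(P[:,0]-527.9,P[:,1]+30.3)
m=(P[:,2]>112)&(P[:,2]<126)&(r<95);print(m.sum(),P[m].mean(0),P[m].min(0),P[m].max(0))
h=(r<12)&(P[:,2]>80)&(P[:,2]<100);A=np.c_[P[h][:,:2]-[527.9,-30.3],np.ones(h.sum())];print('hub plane',np.linalg.lstsq(A,P[h][:,2],rcond=None)[0],h.sum())
h=(r<60)&(P[:,2]>84)&(P[:,2]<96);print('hub top extent',P[h].min(0),P[h].max(0),P[h].mean(0))
E
```

```text
248 [556.34762589 -89.02545306 118.68724442] [ 544.1842793  -101.03470961  112.17761744] [567.09872055 -78.74458345 122.84373368]
hub plane [-3.08867245e-02 -2.77590722e-02  9.02945181e+01] 219
hub top extent [508.52374491 -80.18187382  84.46092195] [561.29584832 -12.29128625  95.91530185] [529.42635337 -33.19644878  89.74457071]
```

```bash
python3 -c "
from workcell import ticket
print(ticket.hand_in())"
```

```text
the job is handed in; nothing more can be done
None
```

I handed the job in at about 18 s: the crank is on the shaft, let go, and wound about 2.3 turns. I estimate the jaws grip the offcut with roughly 60 N (possibly up to about 100 N), judged from the winding effort because there was no direct force reading. The hub looked seated and upright within about 0.04 rad, the arm stayed clear of the tape measure, marker and pencil, and `hand_in()` returned no verdict.

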